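Roll a conveyor roller up the ramp into its sprung storage seat

TASK

Roll the big steel roller along the plate and up the ramp, pushing it with the flat of the hand leaning in under the roof, press it back against the sprung pad and over the crest until it lies right down in the seat, and leave it lying square there, held by the pad. Push gently, keep it rolling slowly under the hand, never lift it off, and leave the tools on and around the stand as they are.

Things in the scene. Friction and masses are not known exactly. Their poses are not given: they have to be found in the camera images.
- roller: Plain, smooth steel roller, closed cylinder 92 mm in diameter, 160 mm long, about 0.9 kg, lying on the stand's base plate before the ramp; too big to grip. The 8 mm shaft stubs on its ends are trim, not solid. Origin at its middle; own y = cylinder axis (x and z turn as it rolls). Rolls freely, runs on if shoved; pushed level from behind it can bind: then let the palm rise with its turning face.
- stand: Fixed grey steel storage stand, open to the robot, on the welded frame right of the bench's middle. Origin under the crest, on the underside of its base plate; x = rolling direction (into the stand), y left, z up. Base plate: top at z = 6 mm, x = -250 to 160, 250 wide; 12 mm high lip bar at its front end (x = -250 to -240). Roller axis at z = 52 on the plate, 64 on the crest.
- crest (a point): Middle of the crest, top edge of the ramp, at stand x = 0, z = 18 mm; axes as the stand's. The ramp, 226 mm wide, rises 12 mm from the plate at x = -110 to here; behind it is a sharp 12 mm drop to the base plate, the seat. Side walls (x = -45 to 155) leave 238 mm between them.
- roof_edge (a point): Middle of the lower front edge of the flat roof over the seat, stand x = -40, z = 135 mm; axes as the stand's. The roof is 8 mm thick, goes back to x = 160. An upright hand strikes it before the roller is far enough in: lean the hand back towards the open side, 30 to 45 degrees.
- seat (a point): Where the roller's middle must end: stand x = 31, y = 0 (anywhere between the side walls will do), z = 52 mm, the roller down on the base plate behind the crest, touching the crest edge. Axes as the stand's.
- pad (a joint): Sprung pad in the seat, 170 mm wide; value = metres pushed back, 0 to 0.055. Face at stand x = 36 mm at rest; pushes out with 2.7 N at 0, 3.9 N at 0.04. Meets the roller when its axis is at x = -10; let go early, it is sent rolling back out. Past the crest (x over 10) the roller sinks as it goes in, but can hang half-way between crest and pad: press on until it is down and the pad reads about 0.041.
- caliper: Caliper, 73 x 200 x 9 mm, lying loose on the stand's roof: leave it. Origin at the centre of its underside.
- flap_disc: Flap disc, 112 mm in diameter, 17 mm high, lying loose on the bench left of the stand: leave it. Origin at the centre of its underside.

How it is judged:
By the outcome, as a careful person would: the job done as asked, in the order asked, and still so for the second after the job is handed in, with the robot touching nothing.
It also fails if it takes over 45 s, if anything falls off the work surface, if the arm or the gripper's body presses on something with over 40 N, if the wrist force passes 120 N, or if a joint passes its speed limit or range.

ROBOT

A 6-joint arm with a two-finger parallel gripper is mounted at the origin on a cart in front of the work surface, level with it; the furniture and walls round the work are solid. World frame = base frame: x ahead of the robot, y to its left, z up, the work surface at z = 0. Lengths are in m, angles in rad, forces in N, time in s.
With the tool pointing down it reaches from about 0.325 to 0.775 m from the base axis. Payload 5.5 kg.
Tool frame: the origin (TCP) lies at the very end of the fingers, on their centre line; the grasp point (between the pads) lies 19 mm behind it (r.pinch_z is the distance from the TCP to the grasp point, in m); z points along the fingers, y is the line along which they close (so a half turn about z gives the same grasp; the last joint's range is limited). The gripper opens to 88 mm and grips with 3 to 60 N. Pads are 20 mm wide; open, the fingers measure 115 mm over their backs; the gripper's body (75 mm by 178 mm) begins 61 mm behind the grasp point.
Start: joints at [1.056, 0.091, 1.231, -0, 1.82, -0.057], TCP at [0.265, 0.538, 0.223] pointing down, gripper open.
Joint ranges: [-2.87, 2.87], [-0.86, 2.18], [0.17, 2.46], [-1.51, 4.65], [0.06, 2.69], [-2.65, 2.65]. Speed limits (rad/s): [2.57, 2.57, 3.01, 3.14, 3.14, 3.14].

INTERFACE

Orientations are given as a 3x3 rotation matrix whose columns are the frame's x, y, z axes.
In Python, from station import r, grab_frame, camera_params, workorder, finder gives the robot as it stands.
- The arm moves only by the tool send_rows, never from a script. Its argument "increments" is a list of rows, each a list of 7 numbers: the shift along the tool's x, y, z as a fraction of full scale, then the turn, a rotation vector about the tool's x, y, z as a fraction of full scale, then the opening, from 0 (shut) to 1 (fully open). A call has 1 to 10 rows; each row shifts and turns the commanded pose from where the row before left it, along the tool's axes as they then stand; what a row does not reach is not made up. Full scale, the value 1, is 0.02 m for a shift and 8 degrees for a turn. A row lasts 1/10 s, in which the tool goes at most 50 mm and 8.59 degrees, less where a joint would pass 70% of its speed; a pose out of reach is approached as far as the arm can. A call with a number of a shift or a turn outside -1 to 1 is refused whole. A call with a gripper value outside its range is refused whole. The fingers move at their own pace and stop on an object; the grip force is fixed at half the most. Time passes only in rows, so rows that do not move let the fingers close. It gives the time, the measured TCP pose, the force, the opening and the grip force at its end, in the units of the state.
- r.state(): the state, without advancing time (a new reading comes with each control period).
- grab_frame(name): name is "scene" or "top" or "wrist"; returns the picture (384x512x3 uint8, red, green, blue); there is no depth.
- camera_params(name): a dict with "vfov" (degrees; the focal length in pixels is half the picture's height over the tangent of half this angle, whatever the lens; pixels are square), "cx", "cy" (the principal point, pixels), "world_to_cam" (4x4, takes a point from world to camera coordinates); the wrist camera has in their place "hand_eye" (4x4, takes a point from camera to tool coordinates, whose origin is the TCP and whose axes are the flange's). Camera axes: x right, y down, z forward; pixel columns grow to the right and rows downward; lengths in m; the calibration is good to about 2 mm. A picture is of the moment at which its call begins: read the wrist's pose just before it. camera_params takes no time and is no camera call.
- workorder.close_job(): hands the job in; it is judged then, once.
Trained networks look in the newest picture that a camera, given by its name, has taken for a name from the list of things; names that differ only in an ending like _2 or _b are one class to them, and where a whole thing is asked for, a point or a joint stands for the part that bears it (a point fixed in the world has none). Each returns a list of dicts, best first, with "conf" (0 to 1); they miss things now and then, are a little off and sometimes report something else, mostly with a low value. They report only what shows in the picture. A call takes as long as a camera call.
- finder.boxes_of(target, camera): "rect" ([centre column, centre row, width, height] in pixels, round what is visible of it).
- finder.pinpoint(target, camera): "pixel" ([row, column] in pixels: a listed point, or the origin of a listed thing).
The state is a dict: "time_s": time; "qpos": joint angles; "qvel": joint speeds; "tau": joint torques, N m; "ee_pos": TCP position; "ee_rot": TCP orientation; "force": force on the tool from outside, world axes, zero at the start; "moment": the same for the moment, N m; "gripper_width": finger opening in m; "gripper_force": force on a finger pad.
Only numpy, scipy, OpenCV 4.12 (cv2) and the standard library are available. Lean on these libraries where they do the work, as an engineer would, in place of code of your own. Each camera call takes 0.05 s, during which the arm holds its last target. There are 200 camera calls.

## Working session

There is one attempt and no reset: what is moved stays moved. The work goes in short steps, Python scripts to look and compute and a tool call to move; the robot and the scene stay as the last step left them, time stands still between calls to the robot, and variables do not carry over. Pictures are saved under pics/ and viewed, at most 10 in all, crops included, and the job is handed in when it is done.

Besides the shell and the picture viewer there is one more tool, called after "Request:" in YAML: its name, and indented under it one key for each argument. send_rows: Moves the arm, as the interface text tells. Its arguments: {"type":"object","properties":{"increments":{"type":"array","items":{"type":"array","items":{"type":"number"}}}},"required":["increments"]}

```bash
mkdir -p pics; cat > h.py <<'E'
import numpy as np, cv2
from station import r, grab_frame, camera_params, workorder, finder
def ray(cam,row,col):
    p=camera_params(cam); f=192/np.tan(np.radians(p["vfov"])/2)
    M=np.linalg.inv(np.array(p["world_to_cam"])); d=M[:3,:3]@np.array([(col-p["cx"])/f,(row-p["cy"])/f,1])
    return M[:3,3],d/np.linalg.norm(d)
def proj(cam,P):
    p=camera_params(cam); f=192/np.tan(np.radians(p["vfov"])/2)
    q=np.array(p["world_to_cam"])@np.r_[P,1]; return (p["cy"]+f*q[1]/q[2],p["cx"]+f*q[0]/q[2])
def tri(rays):
    A=np.zeros((3,3));b=np.zeros(3)
    for o,d in rays:
        Q=np.eye(3)-np.outer(d,d);A+=Q;b+=Q@o
    x=np.linalg.solve(A,b); return x,[np.linalg.norm((np.eye(3)-np.outer(d,d))@(x-o)) for o,d in rays]
E
python3 - <<'E'
from h import *
ims=[]
px={}
for c in ("scene","top"):
    im=grab_frame(c); cv2.imwrite(f"pics/{c}.png",im[:,:,::-1])
    for t in ("roller","stand","crest","roof_edge","seat","pad","caliper","flap_disc"):
        l=finder.pinpoint(t,c)[:2]
        px[t,c]=l
        print(c,t,[(np.round(k["pixel"]),round(k["conf"],2)) for k in l])
for t in ("roller","stand","crest","roof_edge","seat","pad","caliper","flap_disc"):
    a=px[t,"scene"];b=px[t,"top"]
    if a and b:
        x,e=tri([ray("scene",*a[0]["pixel"]),ray("top",*b[0]["pixel"])]);print(t,x.round(4),np.round(e,4))
s=r.state();print(s)
E
```

```text
scene roller [(array([216., 278.]), 0.67)]
scene stand [(array([213., 320.]), 0.61)]
scene crest [(array([208., 318.]), 0.74)]
scene roof_edge [(array([176., 311.]), 0.8)]
scene seat [(array([196., 330.]), 0.72)]Traceback (most recent call last):
  File "<stdin>", line 7, in <module>
ValueError: it knows: caliper, crest, flap_disc, roller, roof_edge, seat, stand
```

View pics/scene.png

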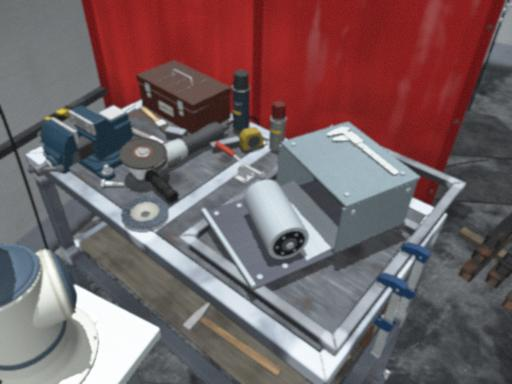

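The scene view shows the roller lying on the plate around (row 216, col 278), with the stand and roof to its right, the caliper on the roof and the flap disc at (213, 145).

```bash
python3 - <<'E'
from h import *
px={}
T=("roller","stand","crest","roof_edge","seat","caliper","flap_disc")
for c in ("scene","top"):
    im=grab_frame(c); cv2.imwrite(f"pics/{c}.png",im[:,:,::-1])
    for t in T:
        px[t,c]=finder.pinpoint(t,c)[:2]
        print(c,t,[(np.round(k["pixel"],1),round(k["conf"],2)) for k in px[t,c]])
for t in T:
    a=px[t,"scene"];b=px[t,"top"]
    if a and b:
        x,e=tri([ray("scene",*a[0]["pixel"]),ray("top",*b[0]["pixel"])]);print(t,x.round(4),np.round(e,4))
s=r.state();print(s)
for c in("scene","top"):print(c,ray(c,192,256))
print(camera_params("wrist"))
E
```

```text
scene roller [(array([217.8, 278.4]), 0.91)]
scene stand [(array([211.8, 316.6]), 0.89)]
scene crest [(array([209.3, 320.1]), 0.81)]
scene roof_edge [(array([174.7, 310.9]), 0.93), (array([208.5, 320.5]), 0.68)]
scene seat [(array([192.2, 331. ]), 0.69)]
scene caliper [(array([153.5, 355.2]), 0.97), (array([208.2, 318.5]), 0.5)]
scene flap_disc [(array([213.9, 144. ]), 0.85), (array([205.4, 318.8]), 0.67)]
top roller [(array([227.6, 295.7]), 0.62)]
top stand [(array([183.2, 322.1]), 0.88)]
top crest [(array([184.2, 319.4]), 0.72)]
top roof_edge [(array([193. , 319.6]), 0.81)]
top seat []
top caliper [(array([186.4, 322.2]), 0.63), (array([146.9, 350.9]), 0.55)]
top flap_disc [(array([257.9, 187.3]), 0.89)]
roller [ 0.4564 -0.2534  0.0688] [0.0094 0.0094]
stand [ 0.5721 -0.322   0.0234] [0.0069 0.0069]
crest [ 0.5727 -0.321   0.0291] [0.0016 0.0016]
roof_edge [ 0.5356 -0.2988  0.1534] [0.0015 0.0015]
caliper [ 0.5604 -0.3375  0.2049] [0.0442 0.0442]
flap_disc [0.3755 0.0547 0.009 ] [0.0018 0.0018]
{'time_s': 1.1, 'qpos': array([ 1.05629366e+00,  9.10985219e-02,  1.23069636e+00,  3.059
[... 640 characters left out ...]
), 'gripper_force': 0.0, 'gripper_width': 0.08809832098794261}
scene (array([-0.20260838, -0.52709752,  0.76365243]), array([ 0.67835075,  0.32980125, -0.65656027]))
top (array([ 0.45074788, -0.14717323,  1.0120653 ]), array([ 0.1045468 ,  0.00613458, -0.99450105]))
{'vfov': 70.52291766238079, 'cx': 253.84769080313117, 'cy': 195.35752248562198, 'hand_eye': array([[-7.89161156e-04, -9.70156648e-01, -2.42477743e-01,
         6.52999789e-02],
       [ 9.99999685e-01, -7.85493071e-04, -1.11802357e-04,
         2.95709687e-04],
       [-8.19987873e-05, -2.42477755e-01,  9.70156962e-01,
        -1.61051647e-01],
       [ 0.00000000e+00,  0.00000000e+00,  0.00000000e+00,
         1.00000000e+00]])}
```

View pics/top.png

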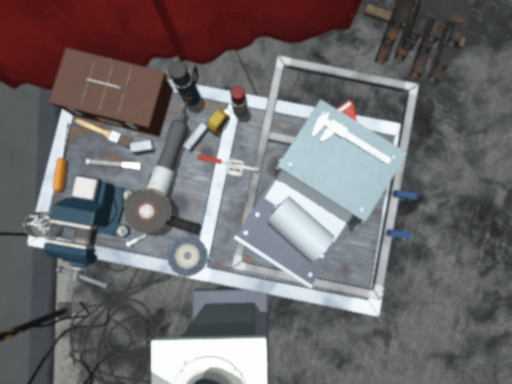

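The top view shows the plate's front corners near (238,235) and (283,311), the roller around (228,301), and the roof's rear corners near (102,322) and (152,408). I'll fit the stand pose from corners in both views.

```bash
cat > a.py <<'E'
from h import *
from scipy.optimize import least_squares
W=.125
L={"pfl":(-.25,W,.006),"pfr":(-.25,-W,.006),"rfl":(-.04,W,.143),"rfr":(-.04,-W,.143),"rbl":(.16,W,.143),"rbr":(.16,-W,.143),"crest":(0,0,.018),"edge":(-.04,0,.135)}
O={"top":{"pfl":(238,235),"pfr":(283,311),"rbl":(102,322),"rbr":(152,408),"rfr":(221,361),"rfl":(166,278),"crest":(184.2,319.4),"edge":(193,319.6)},
"scene":{"pfl":(208,203),"pfr":(282,258),"rfl":(143,281),"rbl":(124,348),"rbr":(178,416),"rfr":(208,345),"crest":(209.3,320.1),"edge":(174.7,310.9)}}
def pose(p,v): c,s=np.cos(p[3]),np.sin(p[3]); return np.array([p[0]+c*v[0]-s*v[1],p[1]+s*v[0]+c*v[1],p[2]+v[2]])
def res(p): return np.concatenate([np.subtract(proj(c,pose(p,L[k])),o) for c in O for k,o in O[c].items()])
S=least_squares(res,[.57,-.32,.015,-.54],loss="soft_l1"); print(S.x.round(4)); print(res(S.x).round(1).reshape(-1,2).tolist())
p=S.x
# roller: search axis x,y on plate by both cameras
for c,b in (("scene",(217.8,278.4)),("top",(227.6,295.7))):
    o,d=ray(c,*b); q=o+d*((p[2]+.052-o[2])/d[2]); cs,sn=np.cos(p[3]),np.sin(p[3]); e=q-p[:3]; print(c,q,"stand:",(cs*e[0]+sn*e[1]).round(4),(-sn*e[0]+cs*e[1]).round(4))
for c in("scene","top"):
    im=cv2.imread(f"pics/{c}.png")
    for k in L:
        a=proj(c,pose(p,L[k])); cv2.circle(im,(int(a[1]),int(a[0])),2,(0,0,255),-1)
    def ring(x,y,col):
      for yy in (-.08,.08):
        pts=[proj(c,pose(p,(x+.046*np.cos(t),y+yy,.052+.046*np.sin(t)))) for t in np.linspace(0,6.28,40)]
        cv2.polylines(im,[np.int32([(b,a) for a,b in pts])],True,col)
    ring(-.145,0,(0,255,0))
    cv2.imwrite(f"pics/{c}_o.png",im)
a,b=[cv2.resize(cv2.imread(f"pics/{c}_o.png")[80:310,190:430],None,fx=1.6,fy=1.6) for c in("scene","top")]
cv2.imwrite("pics/ov.png",np.hstack([a,b]))
E
python3 a.py
```

```text
[ 0.5687 -0.3219  0.017  -0.5979]
[[-1.8, -0.7], [2.9, -0.7], [-3.7, -1.2], [-0.1, -0.7], [-0.5, 3.9], [-1.2, -0.5], [0.9, 1.2], [-0.2, 0.7], [5.4, -0.8], [8.6, -6.0], [0.2, 0.0], [-1.1, 0.4], [0.4, 4.2], [-0.6, 1.2], [-0.6, -0.6], [0.7, -0.5]]
scene [ 0.46133697 -0.26144755  0.06896235] stand: -0.1228 -0.0105
top [ 0.45216445 -0.24490893  0.06896235] stand: -0.1397 -0.002
```

View pics/ov.png

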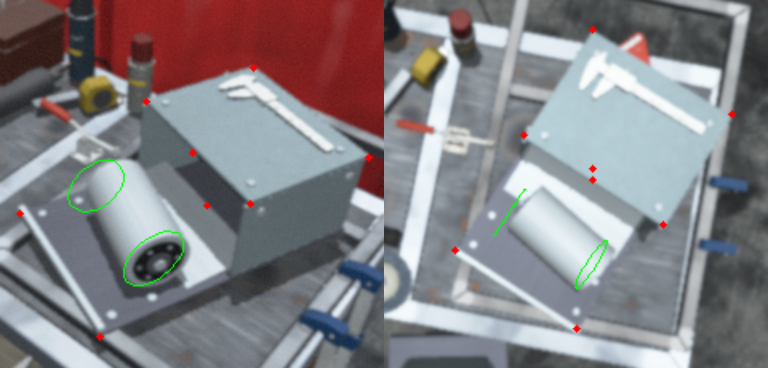

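The overlay fits the stand well, with its pose at about (0.569, -0.322, 0.017) and yaw -34°. The roller lies near stand x = -0.14, y = -0.01, yawed by several degrees. I'm moving the hand over the open side now.

Request:
send_rows:
  increments:
    - [0,0,-1,0,0,1,1]
    - [0,0,-1,0,0,0,1]
    - [-1,0,-1,0,0,0,1]
    - [-1,0,-1,0,0,0,1]
    - [-1,0,-1,0,0,0,1]
    - [-1,0,0,0,0,0,1]
    - [-1,0,0,0,0,0,1]
    - [-1,0,0,0,0,0,1]
    - [-1,0,0,0,0,0,1]
    - [-1,0,0,0,0,0,1]

```text
time_s: 2.1
ee_pos: [0.3981, 0.4477, 0.3227]
ee_rot: [[-0.827, 0.562, 0.0], [0.562, 0.827, 0.0], [-0.0, 0.0, -1.0]]
force: [0.5, -0.7, 0.2]
gripper_width: 0.0879
gripper_force: 0.0
```

Request:
send_rows:
  increments:
    - [-1,0,0,0,0,0,1]
    - [-1,0,0,0,0,0,1]
    - [-1,0,0,0,0,0,1]
    - [-1,0,0,0,0,0,1]
    - [-1,-1,0,0,0,0,1]
    - [-1,-1,0,0,0,0,1]
    - [-1,-1,0,0,0,0,1]
    - [-1,-1,0,0,0,0,1]
    - [-1,-1,0,0,0,0,1]
    - [-1,-1,0,0,0,0,1]

```text
time_s: 3.1
ee_pos: [0.4954, 0.2354, 0.3227]
ee_rot: [[-0.827, 0.562, 0.0], [0.562, 0.827, 0.0], [-0.0, 0.0, -1.0]]
force: [0.7, -0.1, 0.2]
gripper_width: 0.0881
gripper_force: 0.0
```

Request:
send_rows:
  increments:
    - [-1,-1,0,0,0,0,1]
    - [-1,-1,0,0,0,0,1]
    - [-1,-1,0,0,0,0,1]
    - [-1,-1,0,0,0,0,1]
    - [-1,-1,0,0,0,0,1]
    - [-1,-1,0,0,0,0,1]
    - [0,-1,0,0,0,0,1]
    - [0,-1,0,0,0,0,1]
    - [0,-1,0,0,0,0,1]
    - [0,-1,0,0,0,0,1]

```text
time_s: 4.1
ee_pos: [0.4815, 0.003, 0.3227]
ee_rot: [[-0.827, 0.563, 0.0], [0.563, 0.827, -0.0], [-0.0, 0.0, -1.0]]
force: [-0.5, 0.2, -0.9]
gripper_width: 0.0878
gripper_force: 0.0
```

Request:
send_rows:
  increments:
    - [0,-1,0,0,0,0,1]
    - [0,-1,0,0,0,0,1]
    - [0,-1,0,0,0,0,1]
    - [0,-1,0,0,0,0,1]
    - [0,-1,0,0,0,0,1]
    - [0,-1,0,0,0,0,1]
    - [0,-1,0,0,0,0,1]
    - [0,-1,0,0,0,0,1]
    - [0,-1,0,0,0,0,1]
    - [0,0,0,0,0,0,1]

```text
time_s: 5.1
ee_pos: [0.3799, -0.1464, 0.323]
ee_rot: [[-0.825, 0.565, 0.001], [0.565, 0.825, -0.001], [-0.001, -0.0, -1.0]]
force: [0.3, -0.1, 0.6]
gripper_width: 0.0874
gripper_force: 0.0
```

```bash
cat >> h.py <<'E'
SP=np.array([.5687,-.3219,.017,-.5979])
c,s=np.cos(SP[3]),np.sin(SP[3]); RS=np.array([[c,-s,0],[s,c,0],[0,0,1]])
def tost(P): return RS.T@(np.array(P)-SP[:3])
def rep():
    s=r.state(); R=RS.T@s["ee_rot"]; print("t",s["time_s"].__round__(2),"TCP stand",(tost(s["ee_pos"])*1000).round(1),"F stand",(RS.T@s["force"]).round(2),"q",np.round(s["qpos"],2)); print(R.round(3).tolist()); return s
E
python3 - <<'E'
from h import *
s=rep(); im=grab_frame("wrist"); p=camera_params("wrist"); cv2.imwrite("pics/w1.png",im[:,:,::-1])
T=np.array(p["hand_eye"]); f=192/np.tan(np.radians(p["vfov"])/2)
for t in ("roller","crest","roof_edge"):
    for k in finder.pinpoint(t,"wrist")[:1]:
        px=k["pixel"]; d=s["ee_rot"]@T[:3,:3]@np.array([(px[1]-p["cx"])/f,(px[0]-p["cy"])/f,1]); o=s["ee_pos"]+s["ee_rot"]@T[:3,3]
        h={"roller":.052,"crest":.018,"roof_edge":.135}[t]+.017
        print(t,px,k["conf"],(tost(o+d*(h-o[2])/d[2])*1000).round(1))
E
```

```text
t 5.1 TCP stand [-254.8   38.8  306. ] F stand [0.35 0.07 0.62] q [-0.45 -0.37  1.47 -0.    2.04 -1.42]
[[-1.0, 0.002, 0.001], [0.002, 1.0, -0.0], [-0.001, -0.0, -1.0]]
roller [243.4, 222.7] 0.69 [-134.7  -12.7   52. ]
crest [300.9, 235.8] 0.56 [-2.2  4.2 18. ]
roof_edge [328.4, 228.8] 0.55 [-40.    2.4 135. ]
```

View pics/w1.png

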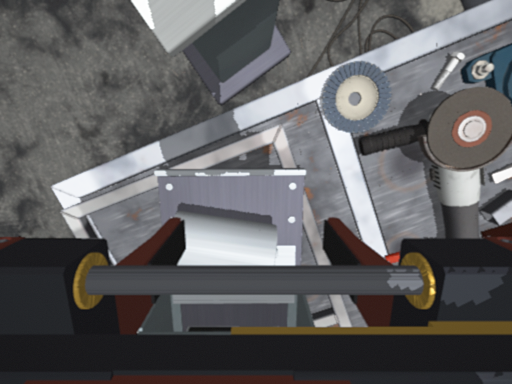

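The wrist view shows the roller on the plate (about row 235, col 230), its -y end about 9° nearer the robot. The stand estimate holds to within about 4 mm. Next I'll centre the hand in y and lean it.

Request:
send_rows:
  increments:
    - [0,-0.5,0,0,-0.75,0,1]
    - [0,-0.5,0,0,-0.75,0,1]
    - [0,-0.5,0,0,-0.75,0,1]
    - [0,-0.5,0,0,-0.75,0,1]
    - [0,-0.5,0,0,-0.75,0,1]
    - [0,-0.25,0,0,0,0,1]
    - [0,0,0,0,0,0,1]

```text
time_s: 6.0
ee_pos: [0.3594, -0.1945, 0.3272]
ee_rot: [[-0.721, 0.563, 0.404], [0.491, 0.826, -0.277], [-0.489, -0.001, -0.872]]
force: [-0.2, 0.4, 0.9]
gripper_width: 0.0877
gripper_force: 0.0
```

```bash
python3 -c "
from h import *
rep()"
```

```text
t 6.0 TCP stand [-244.7  -12.5  310.2] F stand [-0.39  0.22  0.88] q [-0.56 -0.86  1.84 -0.02  1.65 -1.54]
[[-0.872, 0.0, 0.489], [-0.0, 1.0, -0.001], [-0.489, -0.001, -0.872]]
```

Request:
send_rows:
  increments:
    - [0.56,0,1,0,0,0,1]
    - [0.56,0,1,0,0,0,1]
    - [0.56,0,1,0,0,0,1]
    - [0.56,0,1,0,0,0,1]
    - [0.56,0,1,0,0,0,1]
    - [0.56,0,1,0,0,0,1]
    - [0.56,0,1,0,0,0,1]
    - [0.56,0,1,0,0,0,1]
    - [0,0,0,0,0,0,1]

```text
time_s: 6.9
ee_pos: [0.39, -0.2079, 0.1514]
ee_rot: [[-0.736, 0.565, 0.373], [0.5, 0.825, -0.263], [-0.456, -0.007, -0.89]]
force: [-0.7, 0.8, 0.1]
gripper_width: 0.0878
gripper_force: 0.0
```

```bash
python3 -c "
from h import *
rep()"
```

```text
t 6.9 TCP stand [-211.9   -6.4  134.4] F stand [-1.    0.25  0.1 ] q [-0.54 -0.85  2.15 -0.03  1.38 -1.51]
[[-0.89, 0.003, 0.456], [-0.001, 1.0, -0.007], [-0.456, -0.007, -0.89]]
```

Request:
send_rows:
  increments:
    - [0.4,-0.1,-0.15,0,0.95,0,1]
    - [0.6,-0.1,-0.15,0,0.95,0,1]
    - [0.3,-0.1,-0.1,0,0,0,1]
    - [0,0,0,0,0,0,1]
    - [0.2,0,0.9,0,0,0,1]
    - [0.2,0,0.9,0,0,0,1]
    - [0,0,0,0,0,0,1]

```text
time_s: 7.6
ee_pos: [0.3638, -0.198, 0.1143]
ee_rot: [[-0.807, 0.565, 0.171], [0.551, 0.825, -0.126], [-0.212, -0.007, -0.977]]
force: [-0.7, 0.3, 0.3]
gripper_width: 0.0878
gripper_force: 0.0
```

```bash
python3 -c "
from h import *
rep()"
```

```text
t 7.6 TCP stand [-239.1  -12.9   97.3] F stand [-0.75 -0.15  0.31] q [-0.57 -0.66  2.05 -0.01  1.54 -1.54]
[[-0.977, 0.003, 0.212], [0.002, 1.0, -0.007], [-0.212, -0.007, -0.977]]
```

Request:
send_rows:
  increments:
    - [-0.03,0,0.95,0,0,0,1]
    - [-0.03,0,0.95,0,0,0,1]
    - [-0.03,0,0.95,0,0,0,1]
    - [0,0,0,0,0,0,1]
    - [-0.2,0,0.04,0,0,0,1]
    - [-0.2,0,0.04,0,0,0,1]
    - [-0.2,0,0.04,0,0,0,1]
    - [-0.2,0,0.04,0,0,0,1]
    - [-0.15,0,0.03,0,0,0,1]
    - [-0.15,0,0.03,0,0,0,1]

```text
time_s: 8.6
ee_pos: [0.3946, -0.2198, 0.0607]
ee_rot: [[-0.807, 0.566, 0.171], [0.552, 0.825, -0.125], [-0.211, -0.007, -0.977]]
force: [0.2, -0.3, -0.9]
gripper_width: 0.088
gripper_force: 0.0
```

```bash
python3 -c "
from h import *
rep()"
```

```text
t 8.6 TCP stand [-201.4  -13.6   43.7] F stand [ 0.32 -0.13 -0.92] q [-0.57 -0.52  2.06 -0.01  1.39 -1.54]
[[-0.977, 0.003, 0.211], [0.002, 1.0, -0.008], [-0.211, -0.007, -0.977]]
```

Request:
send_rows:
  increments:
    - [-0.15,0,0.03,0,0,0,1]
    - [-0.15,0,0.03,0,0,0,1]
    - [-0.15,0,0.03,0,0,0,1]
    - [-0.15,0,0.03,0,0,0,1]
    - [-0.15,0,0.03,0,0,0,1]
    - [-0.15,0,0.03,0,0,0,1]
    - [-0.15,0,0.03,0,0,0,1]
    - [-0.12,0,0.02,0,0,0,1]
    - [-0.08,0,0.02,0,0,0,1]
    - [-0.04,0,0,0,0,0,1]

```text
time_s: 9.6
ee_pos: [0.4161, -0.2345, 0.0611]
ee_rot: [[-0.807, 0.566, 0.17], [0.552, 0.825, -0.125], [-0.211, -0.007, -0.977]]
force: [-1.6, 1.6, 0.2]
gripper_width: 0.088
gripper_force: 0.7
```

```bash
python3 - <<'E'
from h import *
rep()
a=[]
for c in("scene","top"):
    im=grab_frame(c)[:,:,::-1]; a.append(cv2.resize(im[120:300,190:400] if c=="scene" else im[120:300,210:420],None,fx=1.9,fy=1.9,interpolation=cv2.INTER_CUBIC))
    for k in finder.pinpoint("roller",c)[:1]:
        o,d=ray(c,*k["pixel"]); print(c,k["pixel"],k["conf"],(tost(o+d*((.069-o[2])/d[2]))*1000).round(1))
cv2.imwrite("pics/p2.png",np.hstack(a))
E
```

```text
t 9.6 TCP stand [-175.3  -13.7   44.1] F stand [-2.24  0.4   0.15] q [-0.58 -0.43  2.   -0.01  1.37 -1.54]
[[-0.977, 0.003, 0.211], [0.002, 1.0, -0.008], [-0.211, -0.007, -0.977]]
scene [216.1, 283.9] 0.95 [-109.1  -11.5   52. ]
top [220.9, 303.0] 0.78 [-114.    -8.8   52. ]
```

View pics/p2.png

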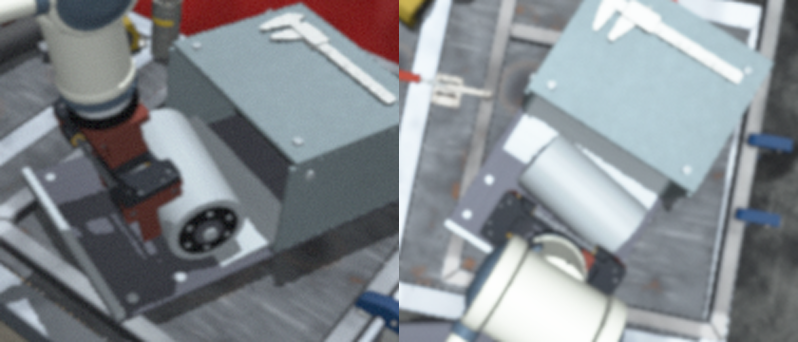

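The two views show both fingers against the roller, which is now nearly square at about x = -0.118 with the push around 2 N. I'll keep going slowly, increasing the lean on the way.

Request:
send_rows:
  increments:
    - [-0.2,0,0.03,0,-0.12,0,1]
    - [-0.2,0,0.03,0,-0.25,0,1]
    - [-0.2,0,0.04,0,-0.25,0,1]
    - [-0.19,0,0.04,0,-0.25,0,1]
    - [-0.19,0,0.05,0,-0.25,0,1]
    - [-0.19,0,0.06,0,-0.25,0,1]
    - [-0.19,0,0.06,0,-0.25,0,1]
    - [-0.19,0,0.07,0,-0.25,0,1]

```text
time_s: 10.6
ee_pos: [0.4424, -0.2525, 0.0637]
ee_rot: [[-0.735, 0.566, 0.374], [0.5, 0.825, -0.264], [-0.458, -0.007, -0.889]]
force: [-2.3, 0.6, 0.9]
gripper_width: 0.0876
gripper_force: 1.0
```

```bash
python3 -c "
from h import *
rep()"
```

```text
t 10.6 TCP stand [-143.4  -13.7   46.7] F stand [-2.3  -0.79  0.93] q [-0.57 -0.6   2.16 -0.02  1.11 -1.54]
[[-0.889, 0.003, 0.458], [-0.0, 1.0, -0.008], [-0.458, -0.007, -0.889]]
```

Request:
send_rows:
  increments:
    - [-0.18,0,0.08,0,-0.22,0,1]
    - [-0.18,0,0.08,0,-0.22,0,1]
    - [-0.18,0,0.09,0,-0.22,0,1]
    - [-0.18,0,0.09,0,-0.22,0,1]
    - [-0.17,0,0.1,0,-0.22,0,1]
    - [-0.17,0,0.1,0,-0.22,0,1]
    - [-0.17,0,0.11,0,-0.22,0,1]
    - [-0.16,0,0.11,0,-0.22,0,1]
    - [-0.16,0,0.12,0,-0.22,0,1]
    - [-0.16,0,0.12,0,-0.22,0,1]

```text
time_s: 11.6
ee_pos: [0.4751, -0.2749, 0.0672]
ee_rot: [[-0.587, 0.566, 0.579], [0.397, 0.825, -0.403], [-0.706, -0.007, -0.708]]
force: [-1.3, 1.5, 0.3]
gripper_width: 0.0882
gripper_force: 1.0
```

```bash
python3 - <<'E'
from h import *
rep()
a=[]
for c in("scene","top"):
    im=grab_frame(c)[:,:,::-1]; a.append(cv2.resize(im[120:300,190:400] if c=="scene" else im[120:300,210:420],None,fx=1.9,fy=1.9,interpolation=cv2.INTER_CUBIC))
    for k in finder.pinpoint("roller",c)[:1]:
        o,d=ray(c,*k["pixel"]); print(c,k["pixel"],k["conf"],(tost(o+d*((.075-o[2])/d[2]))*1000).round(1))
cv2.imwrite("pics/p3.png",np.hstack(a))
E
```

```text
t 11.6 TCP stand [-103.8  -13.9   50.2] F stand [-1.89  0.54  0.28] q [-0.57 -0.75  2.35 -0.04  0.75 -1.52]
[[-0.708, 0.003, 0.706], [-0.003, 1.0, -0.007], [-0.706, -0.007, -0.708]]
scene [206.9, 312.6] 0.94 [-39.1 -21.1  58. ]
top [203.8, 321.6] 0.69 [-49.2 -25.5  58. ]
```

View pics/p3.png

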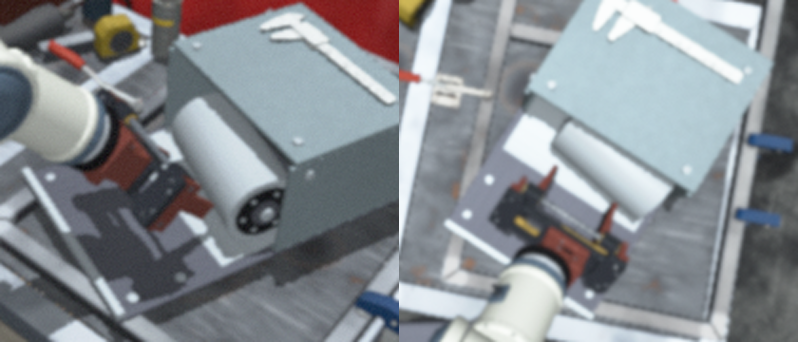

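The roller is on the ramp at about x = -0.05, y = -0.02, square to within a few degrees, and the hand's lean is 45°. The next push takes it to the pad.

Request:
send_rows:
  increments:
    - [-0.15,0,0.14,0,-0.15,0,1]
    - [-0.15,0,0.14,0,-0.15,0,1]
    - [-0.14,0,0.14,0,-0.15,0,1]
    - [-0.14,0,0.15,0,-0.15,0,1]
    - [-0.14,0,0.15,0,0,0,1]
    - [-0.14,0,0.15,0,0,0,1]
    - [-0.14,0,0.15,0,0,0,1]
    - [-0.14,0,0.15,0,0,0,1]
    - [-0.14,0,0.15,0,0,0,1]

```text
time_s: 12.7
ee_pos: [0.5056, -0.296, 0.0687]
ee_rot: [[-0.538, 0.566, 0.625], [0.363, 0.825, -0.434], [-0.761, -0.007, -0.649]]
force: [-3.8, 1.4, 1.6]
gripper_width: 0.0875
gripper_force: 2.0
```

```bash
python3 -c "
from h import *
rep()"
```

```text
t 12.7 TCP stand [-66.7 -14.1  51.7] F stand [-3.9  -1.    1.56] q [-0.57 -0.65  2.33 -0.05  0.59 -1.52]
[[-0.649, 0.004, 0.761], [-0.003, 1.0, -0.007], [-0.761, -0.007, -0.649]]
```

Request:
send_rows:
  increments:
    - [-0.1,0,0.11,0,0,0,1]
    - [-0.1,0,0.11,0,0,0,1]
    - [-0.1,0,0.11,0,0,0,1]
    - [-0.1,0,0.11,0,0,0,1]
    - [-0.1,0,0.11,0,0,0,1]
    - [-0.1,0,0.11,0,0,0,1]
    - [-0.1,0,0.11,0,0,0,1]

```text
time_s: 13.4
ee_pos: [0.5223, -0.3072, 0.0682]
ee_rot: [[-0.539, 0.565, 0.624], [0.363, 0.825, -0.434], [-0.76, -0.007, -0.65]]
force: [-5.2, 2.5, -0.6]
gripper_width: 0.0881
gripper_force: 2.5
```

```bash
python3 -c "
from h import *
rep()"
```

```text
t 13.4 TCP stand [-46.6 -14.   51.2] F stand [-5.71 -0.81 -0.65] q [-0.57 -0.56  2.28 -0.05  0.56 -1.52]
[[-0.65, 0.003, 0.76], [-0.003, 1.0, -0.007], [-0.76, -0.007, -0.65]]
```

Request:
send_rows:
  increments:
    - [-0.1,0,0.11,0,0,0,1]
    - [-0.1,0,0.11,0,0,0,1]
    - [-0.1,0,0.11,0,0,0,1]
    - [-0.1,0,0.11,0,0,0,1]
    - [-0.1,0,0.11,0,0,0,1]
    - [-0.1,0,0.11,0,0,0,1]

```text
time_s: 14.0
ee_pos: [0.5376, -0.3178, 0.0702]
ee_rot: [[-0.537, 0.566, 0.626], [0.362, 0.825, -0.435], [-0.762, -0.007, -0.648]]
force: [-2.6, 1.2, 1.6]
gripper_width: 0.0878
gripper_force: 1.2
```

```bash
python3 - <<'E'
from h import *
rep()
a=[]
for c in("scene","top"):
    im=grab_frame(c)[:,:,::-1]; a.append(cv2.resize(im[120:300,190:400] if c=="scene" else im[120:300,210:420],None,fx=1.9,fy=1.9,interpolation=cv2.INTER_CUBIC))
    for k in finder.pinpoint("roller",c)[:1]:
        o,d=ray(c,*k["pixel"]); print(c,k["pixel"],k["conf"],(tost(o+d*((.075-o[2])/d[2]))*1000).round(1))
cv2.imwrite("pics/p4.png",np.hstack(a))
E
```

```text
t 14.0 TCP stand [-28.  -14.1  53.2] F stand [-2.8  -0.5   1.63] q [-0.57 -0.49  2.23 -0.05  0.54 -1.52]
[[-0.648, 0.003, 0.762], [-0.003, 1.0, -0.007], [-0.762, -0.007, -0.648]]
scene [201.4, 340.2] 0.94 [ 28.1 -34.9  58. ]
```

View pics/p4.png

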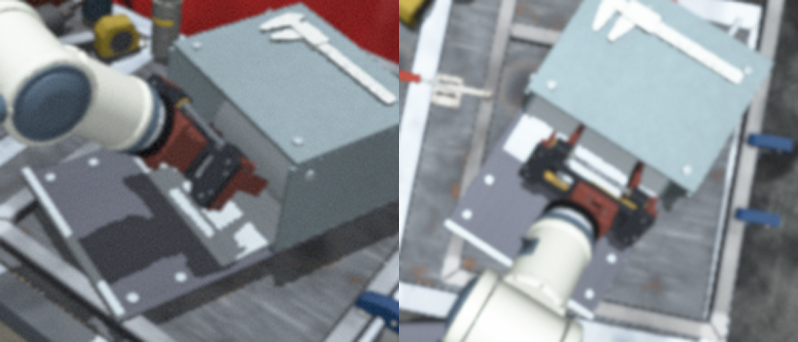

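The roller is under the roof at about x = 0.024 and the hand clears the roof edge. I'm pressing on to bring it down.

Request:
send_rows:
  increments:
    - [-0.07,0,0.1,0,0,0,1]
    - [-0.07,0,0.1,0,0,0,1]
    - [-0.07,0,0.1,0,0,0,1]
    - [-0.07,0,0.1,0,0,0,1]
    - [0,0,0,0,0,0,1]

```text
time_s: 14.7
ee_pos: [0.5452, -0.323, 0.0687]
ee_rot: [[-0.538, 0.566, 0.625], [0.363, 0.825, -0.434], [-0.761, -0.007, -0.649]]
force: [-5.7, 4.4, 3.1]
gripper_width: 0.0878
gripper_force: 3.5
```

```bash
python3 - <<'E'
from h import *
rep()
E
```

```text
t 14.7 TCP stand [-18.8 -14.1  51.7] F stand [-7.12  0.42  3.07] q [-0.57 -0.46  2.21 -0.05  0.53 -1.52]
[[-0.649, 0.003, 0.761], [-0.003, 1.0, -0.007], [-0.761, -0.007, -0.649]]
```

Request:
send_rows:
  increments:
    - [0,0,0.1,0,0,0,1]
    - [0,0,0.1,0,0,0,1]
    - [0,0,0,0,0,0,1]
    - [0,0,0,0,0,0,1]

```text
time_s: 15.1
ee_pos: [0.5475, -0.3244, 0.0657]
ee_rot: [[-0.539, 0.565, 0.625], [0.363, 0.825, -0.434], [-0.76, -0.007, -0.649]]
force: [-6.7, 4.6, 3.5]
gripper_width: 0.0878
gripper_force: 4.2
```

```bash
python3 - <<'E'
from h import *
rep()
im=grab_frame("scene")
print(finder.pinpoint("roller","scene")[:1],finder.boxes_of("roller","scene")[:1],finder.pinpoint("seat","scene")[:1])
for P in((.031,-.03,.052),(.031,-.03,.06),(.024,-.03,.06)): print(P,np.round(proj("scene",RS@np.array(P)+SP[:3]),1))
E
```

```text
t 15.1 TCP stand [-16.1 -14.   48.7] F stand [-8.12 -0.01  3.55] q [-0.58 -0.44  2.2  -0.05  0.52 -1.52]
[[-0.649, 0.003, 0.76], [-0.003, 1.0, -0.007], [-0.76, -0.007, -0.649]]
[{'pixel': [174.0, 313.8], 'conf': 0.68}] [{'rect': [326.8, 200.2, 37.3, 43.7], 'conf': 0.65}] [{'pixel': [154.1, 359.6], 'conf': 0.19}]
(0.031, -0.03, 0.052) [201.7 339.6]
(0.031, -0.03, 0.06) [199.1 340. ]
(0.024, -0.03, 0.06) [200.  337.6]
```

Request:
send_rows:
  increments:
    - [0.065,0,-0.076,0,0,0,1]
    - [0.065,0,-0.076,0,0,0,1]
    - [0.065,0,-0.076,0,0,0,1]
    - [0,0,0,0,0,0,1]

```text
time_s: 15.7
ee_pos: [0.5423, -0.3211, 0.0655]
ee_rot: [[-0.539, 0.566, 0.624], [0.363, 0.825, -0.434], [-0.76, -0.007, -0.649]]
force: [-2.6, 1.4, -1.8]
gripper_width: 0.0875
gripper_force: 1.6
```

Request:
send_rows:
  increments:
    - [0.065,0,-0.076,0,0,0,1]
    - [0.065,0,-0.076,0,0,0,1]
    - [0,0,0,0,0,0,1]

```text
time_s: 16.0
ee_pos: [0.5396, -0.3192, 0.0669]
ee_rot: [[-0.537, 0.566, 0.626], [0.362, 0.825, -0.435], [-0.762, -0.007, -0.647]]
force: [-1.6, 1.1, -0.8]
gripper_width: 0.088
gripper_force: 0.3
```

```bash
python3 - <<'E'
from h import *
rep()
E
```

```text
t 16.0 TCP stand [-25.5 -14.2  49.9] F stand [-1.94  0.03 -0.8 ] q [-0.57 -0.48  2.23 -0.05  0.53 -1.52]
[[-0.647, 0.003, 0.762], [-0.003, 1.0, -0.007], [-0.762, -0.007, -0.647]]
```

Request:
send_rows:
  increments:
    - [0.065,0,-0.076,0,0,0,1]
    - [0.03,0,-0.04,0,0,0,1]
    - [0,0,0,0,0,0,1]

```text
time_s: 16.3
ee_pos: [0.537, -0.3175, 0.0667]
ee_rot: [[-0.537, 0.566, 0.626], [0.362, 0.825, -0.435], [-0.762, -0.007, -0.648]]
force: [-0.0, 0.3, -0.8]
gripper_width: 0.0878
gripper_force: 0.0
```

```bash
python3 - <<'E'
from h import *
rep()
E
```

```text
t 16.3 TCP stand [-28.7 -14.2  49.7] F stand [-0.16  0.23 -0.81] q [-0.57 -0.49  2.24 -0.05  0.53 -1.52]
[[-0.648, 0.003, 0.762], [-0.003, 1.0, -0.007], [-0.762, -0.007, -0.648]]
```

Request:
send_rows:
  increments:
    - [0.2,0,-0.23,0,0,0,1]
    - [0.49,0,-0.57,0,0,0,1]
    - [0.49,0,-0.57,0,0,0,1]
    - [0.49,0,-0.57,0,0,0,1]
    - [0,0,0,0,0,0,1]

```text
time_s: 16.8
ee_pos: [0.494, -0.2878, 0.0658]
ee_rot: [[-0.538, 0.566, 0.625], [0.362, 0.825, -0.434], [-0.761, -0.007, -0.648]]
force: [0.6, 0.3, -0.5]
gripper_width: 0.088
gripper_force: 0.0
```

```bash
cat > b.py <<'E'
from h import *
import sys
s=rep(); im=grab_frame("wrist"); p=camera_params("wrist"); im=im[:,:,::-1].copy()
T=np.array(p["hand_eye"]); f=192/np.tan(np.radians(p["vfov"])/2)
C=np.eye(4);C[:3,:3]=s["ee_rot"];C[:3,3]=s["ee_pos"]; M=np.linalg.inv(C@T)
def pj(P): q=M@np.r_[RS@np.array(P)+SP[:3],1]; return (p["cx"]+f*q[0]/q[2],p["cy"]+f*q[1]/q[2])
print("bias refs crest L/R",pj((0,.113,.018)),pj((0,-.113,.018)),"roofedge",pj((-.04,.125,.135)),pj((-.04,-.125,.135)))
for k in ("roller","crest","roof_edge"): print(k,[(np.round(q["pixel"],1),q["conf"]) for q in finder.pinpoint(k,"wrist")[:1]])
def sil(x,z):
    o=tost((C@T)[:3,3]); d=np.hypot(x-o[0],z-o[2]); a=np.arctan2(o[2]-z,o[0]-x); b=np.arccos(.046/d)
    return [np.round(pj((x+.046*np.cos(a+g),-.03,z+.046*np.sin(a+g))),1) for g in (b,-b)]
for x,z in ((.031,.052),(.027,.0552),(.022,.0584)): print((x,z),sil(x,z))
cv2.imwrite(sys.argv[1],im)
E
python3 b.py pics/w2.png
```

```text
t 16.8 TCP stand [-80.9 -13.9  48.8] F stand [ 0.39  0.57 -0.46] q [-0.57 -0.71  2.37 -0.05  0.61 -1.52]
[[-0.648, 0.003, 0.761], [-0.003, 1.0, -0.007], [-0.761, -0.007, -0.648]]
bias refs crest L/R (np.float64(387.89486336798393), np.float64(231.2813202521142)) (np.float64(150.39199125196322), np.float64(230.03909177711066)) roofedge (np.float64(474.89756734708897), np.float64(389.12775397335315)) (np.float64(76.94951245345126), np.float64(385.5167765107314))
roller []
crest [(array([235. , 270.7]), 0.68)]
roof_edge []
(0.031, 0.052) [array([238.5, 226.8]), array([236.4, 324.1])]
(0.027, 0.0552) [array([238.2, 228.4]), array([235.9, 327.9])]
(0.022, 0.0584) [array([237.8, 229.8]), array([235.4, 331.9])]
```

View pics/w2.png

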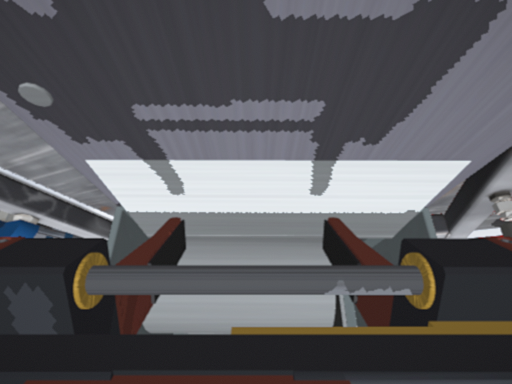

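The wrist view (upside down) shows the roller lying behind the crest, with its edges level against the crest line at row ~236, so it is square. From this angle a hang and a full seat look alike, so I'll press once more as a check, forward and downward, and compare the contact positions.

Request:
send_rows:
  increments:
    - [-0.4,0,0.47,0,0,0,1]
    - [-0.4,0,0.47,0,0,0,1]
    - [-0.4,0,0.47,0,0,0,1]
    - [-0.33,0,0.38,0,0,0,1]
    - [0,0,0,0,0,0,1]

```text
time_s: 17.5
ee_pos: [0.5343, -0.3158, 0.0658]
ee_rot: [[-0.538, 0.566, 0.625], [0.363, 0.824, -0.434], [-0.761, -0.007, -0.649]]
force: [-0.5, -0.9, -0.1]
gripper_width: 0.0882
gripper_force: 0.0
```

Request:
send_rows:
  increments:
    - [-0.065,0,0.076,0,0,0,1]
    - [-0.065,0,0.076,0,0,0,1]
    - [0,0,0,0,0,0,1]

```text
time_s: 17.8
ee_pos: [0.5369, -0.3173, 0.0661]
ee_rot: [[-0.538, 0.566, 0.625], [0.362, 0.825, -0.434], [-0.761, -0.007, -0.648]]
force: [0.1, 0.1, -0.4]
gripper_width: 0.088
gripper_force: 0.0
```

Request:
send_rows:
  increments:
    - [-0.065,0,0.076,0,0,0,1]
    - [0,0,0,0,0,0,1]

```text
time_s: 18.0
ee_pos: [0.5386, -0.3185, 0.0663]
ee_rot: [[-0.537, 0.566, 0.625], [0.362, 0.825, -0.435], [-0.762, -0.007, -0.648]]
force: [-1.0, -1.3, -0.1]
gripper_width: 0.0878
gripper_force: 0.0
```

```bash
python3 - <<'E'
from h import *
rep()
E
```

```text
t 18.0 TCP stand [-26.8 -14.1  49.3] F stand [-0.12 -1.59 -0.06] q [-0.57 -0.48  2.23 -0.05  0.53 -1.52]
[[-0.648, 0.003, 0.762], [-0.003, 1.0, -0.007], [-0.762, -0.007, -0.648]]
```

Request:
send_rows:
  increments:
    - [-0.065,0,0.076,0,0,0,1]
    - [0,0,0,0,0,0,1]

```text
time_s: 18.2
ee_pos: [0.5401, -0.3196, 0.066]
ee_rot: [[-0.538, 0.566, 0.625], [0.363, 0.825, -0.434], [-0.761, -0.007, -0.649]]
force: [-1.4, 1.7, 0.1]
gripper_width: 0.0876
gripper_force: 0.9
```

Request:
send_rows:
  increments:
    - [-0.065,0,0.076,0,0,0,1]
    - [0,0,0,0,0,0,1]

```text
time_s: 18.4
ee_pos: [0.5417, -0.3204, 0.0657]
ee_rot: [[-0.539, 0.565, 0.625], [0.363, 0.825, -0.434], [-0.76, -0.007, -0.649]]
force: [-5.3, 4.6, 1.9]
gripper_width: 0.0877
gripper_force: 3.3
```

Request:
send_rows:
  increments:
    - [-0.065,0,0.076,0,0,0,1]
    - [0,0,0,0,0,0,1]

```text
time_s: 18.6
ee_pos: [0.5434, -0.3214, 0.0657]
ee_rot: [[-0.539, 0.565, 0.625], [0.363, 0.825, -0.434], [-0.76, -0.007, -0.649]]
force: [-5.2, 3.6, 4.1]
gripper_width: 0.0878
gripper_force: 3.4
```

Request:
send_rows:
  increments:
    - [-0.065,0,0.076,0,0,0,1]
    - [0,0,0,0,0,0,1]

```text
time_s: 18.8
ee_pos: [0.545, -0.3225, 0.0657]
ee_rot: [[-0.539, 0.565, 0.625], [0.363, 0.825, -0.434], [-0.76, -0.007, -0.649]]
force: [-5.7, 4.8, 1.9]
gripper_width: 0.0879
gripper_force: 3.5
```

Request:
send_rows:
  increments:
    - [0,0,0.12,0,0,0,1]
    - [0,0,0.12,0,0,0,1]
    - [0,0,0,0,0,0,1]

```text
time_s: 19.1
ee_pos: [0.548, -0.3248, 0.0625]
ee_rot: [[-0.539, 0.566, 0.625], [0.363, 0.825, -0.434], [-0.761, -0.007, -0.649]]
force: [-3.5, 2.6, 1.9]
gripper_width: 0.0878
gripper_force: 2.4
```

```bash
python3 - <<'E'
from h import *
rep()
E
```

```text
t 19.1 TCP stand [-15.5 -14.1  45.5] F stand [-4.33  0.14  1.94] q [-0.58 -0.44  2.21 -0.05  0.51 -1.52]
[[-0.649, 0.003, 0.761], [-0.003, 1.0, -0.007], [-0.761, -0.007, -0.649]]
```

Contact comes at the same place again (TCP x ≈ -25 mm) with a steady 7 N and no falling dip, so the roller was already down. Easing off and withdrawing slowly.

Request:
send_rows:
  increments:
    - [0.05,0,-0.057,0,0,0,1]
    - [0.05,0,-0.057,0,0,0,1]
    - [0.05,0,-0.057,0,0,0,1]
    - [0.05,0,-0.057,0,0,0,1]
    - [0.05,0,-0.057,0,0,0,1]
    - [0.05,0,-0.057,0,0,0,1]
    - [0.05,0,-0.057,0,0,0,1]
    - [0.05,0,-0.057,0,0,0,1]
    - [0.05,0,-0.057,0,0,0,1]
    - [0,0,0,0,0,0,1]

```text
time_s: 20.1
ee_pos: [0.537, -0.3175, 0.0634]
ee_rot: [[-0.537, 0.566, 0.626], [0.362, 0.825, -0.435], [-0.762, -0.007, -0.648]]
force: [-0.4, -0.2, 0.5]
gripper_width: 0.0884
gripper_force: 0.0
```

Request:
send_rows:
  increments:
    - [0.2,0,-0.23,0,0,0,1]
    - [0.49,0,-0.57,0,0,0,1]
    - [0.49,0,-0.57,0,0,0,1]
    - [0.49,0,-0.57,0,0,0,1]
    - [0.2,0,-0.7,0,0,0,1]
    - [-0.3,0,-0.9,0,0.6,0,1]
    - [-0.3,0,-0.9,0,0.6,0,1]
    - [-0.3,0,-0.9,0,0.6,0,1]
    - [-0.3,0,-0.9,0,0.6,0,1]
    - [0,0,0,0,0,0,1]

```text
time_s: 21.1
ee_pos: [0.4606, -0.2644, 0.1433]
ee_rot: [[-0.711, 0.566, 0.418], [0.483, 0.825, -0.294], [-0.511, -0.007, -0.859]]
force: [0.2, -0.2, -0.2]
gripper_width: 0.0879
gripper_force: 0.0
```

```bash
python3 b.py pics/w3.png
```

```text
t 21.1 TCP stand [-121.7  -13.3  126.3] F stand [ 0.29 -0.07 -0.22] q [-0.57 -0.61  2.05 -0.02  1.17 -1.54]
[[-0.859, 0.004, 0.511], [-0.0, 1.0, -0.008], [-0.511, -0.007, -0.859]]
bias refs crest L/R (np.float64(357.4436437132672), np.float64(223.95176292268005)) (np.float64(174.00061372397164), np.float64(223.49546316558315)) roofedge (np.float64(422.74967311883404), np.float64(304.2473076796828)) (np.float64(118.78968033441032), np.float64(302.795544775569))
roller [(array([264.1, 239.1]), 0.77)]
crest [(array([228.1, 267.1]), 0.65)]
roof_edge [(array([306.8, 273.4]), 0.93)]
(0.031, 0.052) [array([241.3, 223.6]), array([240.1, 301.7])]
(0.027, 0.0552) [array([241. , 223.6]), array([239.9, 302.9])]
(0.022, 0.0584) [array([240.8, 223. ]), array([239.5, 303.8])]
```

View pics/w3.png

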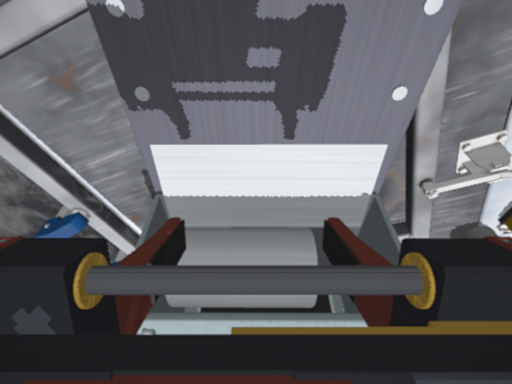

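The wrist view shows the roller behind the crest, rows ~228 to 307 with both ends level, so it is square under the roof, and the hand is clear. Handing in.

```bash
python3 -c "
from h import *
print(workorder.close_job())"
```

```text
the job is handed in; nothing more can be done
None
```

The roller lies square behind the crest, held by the pad, with the hand withdrawn and no other tools touched; that it is right down in the seat I judged from contact forces and positions (I had no pad reading), and the job is handed in at about 21 s.

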